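# Snap the shaft clip home with the fork tool

### The arm

A 6-joint arm with a two-finger parallel gripper is mounted at the origin on a cart in front of the work surface, level with it; the furniture and walls round the work are solid. World frame = base frame: x ahead of the robot, y to its left, z up, the work surface at z = 0. Lengths are in m, angles in rad, forces in N, time in s.
With the tool pointing down it reaches from about 0.35 to 0.925 m from the base axis. Payload 6.4 kg.
Tool frame: the origin (TCP) lies at the very end of the fingers, on their centre line; the grasp point (between the pads) lies 19 mm behind it (bot.grip_point_offset is the distance from the TCP to the grasp point, in m); z points along the fingers, y is the line along which they close (so a half turn about z gives the same grasp; the last joint's range is limited). The gripper opens to 94 mm and grips with 3 to 60 N. Pads are 16 mm wide; open, the fingers measure 119 mm over their backs; the gripper's body (75 mm by 177 mm) begins 78 mm behind the grasp point.
Start: joints at [0.97, 0.245, 1.558, -0, 1.339, -0.174], TCP at [0.269, 0.592, 0.175] pointing down, gripper open.
Joint ranges: [-3.13, 3.13], [-1.02, 2.26], [0.13, 2.54], [-0.95, 4.09], [0.21, 2.88], [-2.74, 2.74]. Speed limits (rad/s): [2.57, 2.57, 3.14, 3.14, 3.14, 3.14].

### API

Orientations are given as a unit quaternion [w, x, y, z].
In Python, from rig import bot, imaging, sensors, job_done gives the robot as it stands (bot), with the cameras (imaging), the job as plain functions and the readings (sensors).
- The arm moves only by the shell command python3 drive.py 'ROWS' [FORCE]. ROWS is a JSON list of rows, 1 to 12 of them, each of 7 numbers: a rotation vector rx, ry, rz in rad, then dx, dy, dz in m, then the opening from 0.0 (shut) to 1.0 (fully open); each row is the pose to reach, as a shift and turn from the pose commanded when the command began, along the tool's axes at that moment; what a row does not reach only later rows make up. A row lasts 1/10 s, in which the tool goes at most 0.05 m and 0.15 rad, less where a joint would pass 70% of its speed; a pose out of reach is approached as far as the arm can. The fingers move at their own pace and stop on an object; FORCE is the grip in N (left out, the last holds). Time passes only in rows, so rows that do not move let the fingers close. It prints the time, the measured TCP pose, the force, the opening and the grip force at its end.
- sensors.state(): the state, without advancing time (a new reading comes with each control period).
- imaging.get_image(name): name is "scene" or "top" or "wrist"; returns a dict with "color" (420x560x3 uint8, red, green, blue), "K" (3x3 intrinsics, pixels), "world_from_camera" (4x4, takes a point from camera to world coordinates). Camera axes: x right, y down, z forward; pixel columns grow to the right and rows downward; lengths in m; the calibration is good to about 2 mm. A picture is of the moment at which its call begins. There is no depth.
- job_done(): hands the job in; it is judged then, once.
The state is a dict: "time_s": time; "joint_positions": joint angles; "joint_vel": joint speeds; "joint_torque": joint torques, N m; "tool_pos": TCP position; "ee_rot": TCP orientation; "wrist_force": force on the tool from outside, world axes, zero at the start; "ft_torque": the same for the moment, N m; "finger_gap": opening from 0.0 (shut) to 1.0 (fully open); "finger_force": force on a finger pad.
Only numpy, scipy, OpenCV 4.12 (cv2) and the standard library are available. Lean on these libraries where they do the work, as an engineer would, in place of code of your own. Each camera call takes 0.05 s, during which the arm holds its last target. There are 200 camera calls.

### The job

Finish fitting the shaft clip on the bench drive: swing the guard up past vertical so that it stays open by itself, lift the transit spacer out from between the clip and the shaft and put it in the tray. Then take the fork tool from the tray and, with the tool and not with the fingers, push the clip along its channel into the groove of the shaft until it snaps in, and lay the tool back flat in the tray, leaving the spacer in the tray and the guard open. Leave the timer, the marker and the dish of fittings where they are.

Things in the scene. Friction and masses are not known exactly. Their poses are not given: they have to be found in the camera images.
- drive: Grey bench drive, fixed: block x -125 to +55, y +-56 mm, flat channel floor 30 mm above the worktop. Origin on the upright shaft's axis at worktop height; x = direction the clip is pushed, z up. Rails at y = +-34 to 42 mm (x -120 to -16) stand 6.5 mm above the floor; 2 posts (dia. 8) at x -46, y +-50 reach z 73 mm; hinge block at x 32 to 54 reaches 72 mm. Pose varies.
- groove (a point): On the shaft axis at the channel floor, 30 mm above the worktop; axes as the drive's. The shaft's groove (neck) here has diameter 34 mm and height 13 mm; over it a head of diameter 46 mm, its top 56 mm above the worktop.
- guard (a joint): Hinge of the guard, a flat aluminium frame with a clear pane (86 x 104 x 7 mm, 0.18 kg) over shaft and spacer. 0 rad = closed (level), 1.57 = upright, stop at 1.95. Nearly free: by its own weight it falls shut before upright and falls open to the stop past it.
- guard_hinge (a point): Middle of the guard's hinge axis, 34 mm behind the shaft axis (drive +x) and 78 mm above the worktop; the axis runs along the drive's y.
- guard_bar (a point): Middle of the guard's round grab bar, diameter 10 mm, parallel to the hinge, straight for 70 mm. Starts on the robot's side, 78 mm above the worktop, 38 mm off the guard's free edge, its centre 38 mm above the clip. At guard angle a it is 124*cos(a) mm before the hinge (drive -x) and 124*sin(a) mm above it. Turns with the guard.
- spacer: Black plastic transit spacer, loose, 0.06 kg, standing in the channel between clip and shaft. Foot 26 (x) x 50 (y) x 12 mm; on it an upright grip fin 24 mm (x) x 12 mm (y), centred 1 mm to -x, top 41 mm above the underside. Origin: centre of the underside; axes start about parallel to the drive's.
- clip: Dark steel split clip, loose, flat in the channel, mouth to the shaft; 64 (x) x 54 (y) x 10 mm. Origin under the centre of its opening: at point groove when home; x points from back to mouth. The bridge behind the opening has its flat back face at x = -31.5 mm, y = +-26 mm; from its middle a lug 16 mm wide sticks out backwards to x = -47 mm.
- clip_left (a joint): Springing of the clip's left (+y) arm, rad: 0 relaxed; about 0.12 as the lip passes the neck; near 0 when snapped in. The lips leave 26 mm and must spring over the 34 mm neck: they touch it about 26 mm before home, pushing peaks at about 10 to 15 N, then the clip snaps in.
- clip_right (a joint): The same for the clip's right (-y) arm.
- tray: Shallow open aluminium tray, fixed, 220 (x) x 200 (y) mm, walls 12 mm high and 4 mm thick. Its inner floor is 4 mm above the worktop. Origin: centre of the underside; its pose varies.
- fork: Fork tool, loose, 0.12 kg, flat in the tray's +y half. Black handle 18 wide, 22 high, x -60 to +46 mm; steel yoke 48 wide, 12 high, x 45 to 59; two tines 12 wide, 12 high, to x = 80 mm. The slot between them, 24 wide, 21 deep, takes the clip's lug while the tine ends push the clip's back face. Origin: on the underside, under the grip point of the handle; x points to the tines.
- fork_tip (a point): Middle between the ends of the two tines, 80 mm ahead of the fork's origin and 6 mm above its underside.
- timer: Bystander: small white timer, 62 x 62 x 19 mm; origin under its centre.
- marker: Bystander: marker with a black cap, 135 mm long, 16 mm thick; origin under its centre.
- dish: Bystander: small clear dish with metal fittings in it, 60 mm across, 14 mm high; origin under its centre.

How it is judged:
On the way, in this order (a step that is already met when the one before it is completed fails the run):
1. the guard has been swung past vertical and the spacer is still in place (value of joint guard above 1.6 rad and horizontal distance between spacer and groove below 0.07 m), for 0.2 s.
2. the spacer is released in the tray, the guard open, and the clip not yet on the shaft (value of joint guard above 1.6 rad and x of spacer in the frame of tray between -0.1 and 0.1 m and y of spacer in the frame of tray between -0.095 and 0.095 m and z of spacer in the frame of tray between -0.002 and 0.05 m and linear speed of spacer below 0.05 m/s and contact force between the fingers and spacer below 0.1 N and x of clip in the frame of groove below -0.02 m), for 0.2 s.
3. the fork, held in the fingers, pushes on the clip (contact force between the fingers and fork above 1 N and contact force between fork and clip above 0.5 N and x of clip in the frame of groove below -0.006 m), for 0.05 s.
4. the clip has snapped home in the groove (x of clip in the frame of groove between -0.004 and 0.004 m and y of clip in the frame of groove between -0.004 and 0.004 m and z of clip in the frame of groove below 0.006 m and angle between clip's own z axis and vertical below 0.15 rad and value of joint each of clip_left, clip_right below 0.06 rad), for 0.2 s.
At the end, for the whole second after the job is handed in: Guard past vertical (over 1.6 rad). Clip home: origin within 4 mm of the shaft axis along drive x and y and 6 mm of the channel floor, level within 0.15 rad, arms under 0.06 rad. Spacer and fork origins inside the tray walls, at most 50 and 30 mm above its underside. All at rest (all of step 4 and value of joint guard above 1.6 rad and x of spacer in the frame of tray between -0.1 and 0.1 m and y of spacer in the frame of tray between -0.095 and 0.095 m and z of spacer in the frame of tray between -0.002 and 0.05 m and x of fork in the frame of tray between -0.1 and 0.1 m and y of fork in the frame of tray between -0.095 and 0.095 m and z of fork in the frame of tray between -0.002 and 0.03 m and linear speed of each of spacer, fork, clip below 0.02 m/s); the robot touches nothing.
It fails at once if the fingers or the arm push the clip (contact force between any of the fingers, the arm and clip above 1 N).
It fails at once if the timer is moved by more than 30 mm (distance of timer from where it was at the start of the episode above 0.03 m).
It fails at once if the marker is moved by more than 30 mm (distance of marker from where it was at the start of the episode above 0.03 m).
It fails at once if the dish of fittings is moved by more than 30 mm (distance of dish from where it was at the start of the episode above 0.03 m).
It also fails if it takes over 72 s, if anything falls off the work surface, if the arm or the gripper's body presses on something with over 40 N, if the wrist force passes 120 N, or if a joint passes its speed limit or range.

## Working session

There is one attempt and no reset: what is moved stays moved. The work goes in short steps, Python scripts to look and compute and a shell command to move; the robot and the scene stay as the last step left them, time stands still between calls to the robot, and variables do not carry over. Pictures are saved under pics/ and viewed, at most 10 in all, crops included, and the job is handed in when it is done.

```bash
ls; mkdir -p pics; python3 - <<'E'
from rig import bot, imaging, sensors, job_done
import cv2,numpy as np
s=sensors.state();print(s)
for n in("scene","top","wrist"):
    d=imaging.get_image(n);cv2.imwrite(f"pics/{n}0.png",d["color"][:,:,::-1]);np.savez(f"pics/{n}0.npz",**d);print(n,d["K"].tolist(),d["world_from_camera"].round(3).tolist())
a=cv2.imread("pics/scene0.png");b=cv2.imread("pics/top0.png")
E
```

```text
drive.py
pics
rig.py
{'time_s': 0.0, 'joint_positions': array([ 9.69930807e-01,  2.45822646e-01,  1.55900438e+00, -4.30262007e-05,
        1.33867003e+00, -1.74116584e-01]), 'joint_vel': array([-4.39087394e-04, -8.95863671e-04, -8.03142866e-04,  1.22030713e-03,
       -1.42739928e-03, -2.94392923e-05]), 'joint_torque': array([ 8.61281696e-04, -4.15850329e+01, -3.14599836e+01,  6.84307166e-02,
        3.32944491e-02, -1.29356381e-04]), 'tool_pos': array([0.26868501, 0.59115063, 0.17394511]), 'ee_rot': array([-3.40424959e-04,  2.11754088e-01,  9.77322515e-01, -8.89512807e-04]), 'wrist_force': array([-0.53674954,  0.4658298 , -0.67713979]), 'ft_torque': array([-0.02017974, -0.00034394,  0.02876589]), 'finger_force': 0.0, 'finger_gap': 0.9962460134889614}
scene [[429.0751810556082, 0.0, 276.43664705287864], [0.0, 429.0751810556082, 214.7923677580184], [0.0, 0.0, 1.0]] [[0.576, -0.536, 0.617, -0.008], [-0.817, -0.374, 0.439, -0.176], [-0.004, -0.757, -0.653, 0.647], [0.0, 0.0, 0.0, 1.0]]
top [[460.9254516757348, 0.0, 272.49749849157564], [0.0, 460.9254516757348, 212.03453658506345], [0.0, 0.0, 1.0]] [[0.026, -0.994, 0.102, 0.439], [-1.0, -0.026, 0.001, 0.187], [0.002, -0.102, -0.995, 1.084], [0.0, 0.0, 0.0, 1.0]]
wrist [[367.0774801096556, 0.0, 284.5000326943481], [0.0, 367.0774801096556, 214.77956515501882], [0.0, 0.0, 1.0]] [[0.414, 0.879, 0.236, 0.2], [0.91, -0.399, -0.11, 0.622], [-0.002, 0.26, -0.966, 0.384], [0.0, 0.0, 0.0, 1.0]]
```

View pics/top0.png

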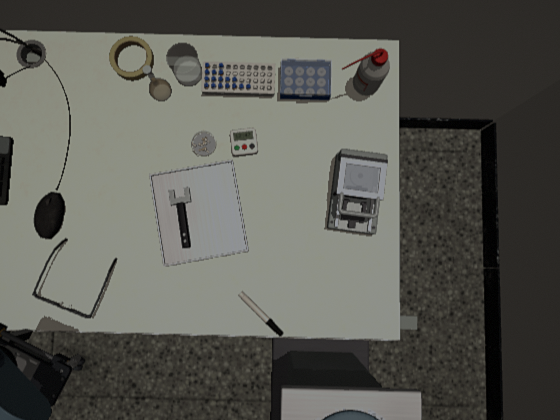

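View pics/scene0.png

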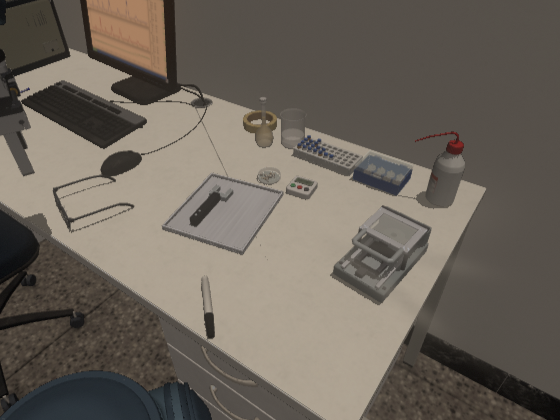

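The top view shows the drive around (357,192), mouth pushing up the image (+x world). The tray is at (198,213), with the fork's tines at (180,190) and its handle end at (186,246). The dish is at (203,144), the timer at (244,141) and the marker at (260,313). I'll enlarge the drive in both views and the tray.

```bash
cat > h.py <<'E'
import numpy as np,cv2
from rig import bot, imaging, sensors, job_done
from scipy.spatial.transform import Rotation as R
def shot(n,tag):
    d=imaging.get_image(n);cv2.imwrite(f"pics/{tag}.png",d["color"][:,:,::-1]);np.savez(f"pics/{tag}.npz",**d);return d
def ray(d,p):
    p=np.atleast_2d(p).astype(float);v=np.c_[(p-[d["K"][0,2],d["K"][1,2]])/d["K"][0,0],np.ones(len(p))]
    T=d["world_from_camera"];return T[:3,3],v@T[:3,:3].T
def onz(d,p,z):
    o,v=ray(d,p);return (o+v*((z-o[2])/v[:,2])[:,None])[:,:2]
def two(d1,p1,d2,p2):
    o1,v1=ray(d1,p1);o2,v2=ray(d2,p2);A=np.c_[v1[0],-v2[0]]
    t=np.linalg.lstsq(A,o2-o1,rcond=None)[0];a=o1+t[0]*v1[0];b=o2+t[1]*v2[0];return (a+b)/2,np.linalg.norm(a-b)
def proj(d,P):
    T=np.linalg.inv(d["world_from_camera"]);c=np.atleast_2d(P)@T[:3,:3].T+T[:3,3];q=c@np.asarray(d["K"]).T;return q[:,:2]/q[:,2:]
def pose():
    s=sensors.state();q=s["ee_rot"];return np.array(s["tool_pos"]),R.from_quat([q[1],q[2],q[3],q[0]])
def todelta(p,yaw=None,Rt=None):
    # shift in tool axes, rotvec in tool axes to target p with fingers down, closing axis (tool y) at yaw
    t,r=pose()
    if Rt is None:
        c,s=np.cos(yaw),np.sin(yaw);y=np.array([c,s,0]);z=np.array([0,0,-1.]);Rt=R.from_matrix(np.c_[np.cross(y,z),y,z])
    return (r.inv()*Rt).as_rotvec().round(4),r.inv().apply(np.array(p)-t).round(4)
def load(t): return dict(np.load(f"pics/{t}.npz"))
def flatten(s): return s
E
python3 - <<'E'
import cv2,numpy as np
t=cv2.imread("pics/top0.png");s=cv2.imread("pics/scene0.png")
a=cv2.resize(t[145:240,320:395],None,fx=5,fy=5,interpolation=2)
b=cv2.resize(s[200:300,325:435],None,fx=3.8,fy=3.8,interpolation=2)
o=np.zeros((600,800,3),np.uint8);o[:475,:375]=a;o[:380,380:380+418]=b;cv2.imwrite("pics/c1.png",np.clip(o*1.4,0,255))
E
```

```text
[ WARN:0@0.064] global loadsave.cpp:1063 imwrite_ Unsupported depth image for selected encoder is fallbacked to CV_8U.
```

View pics/c1.png

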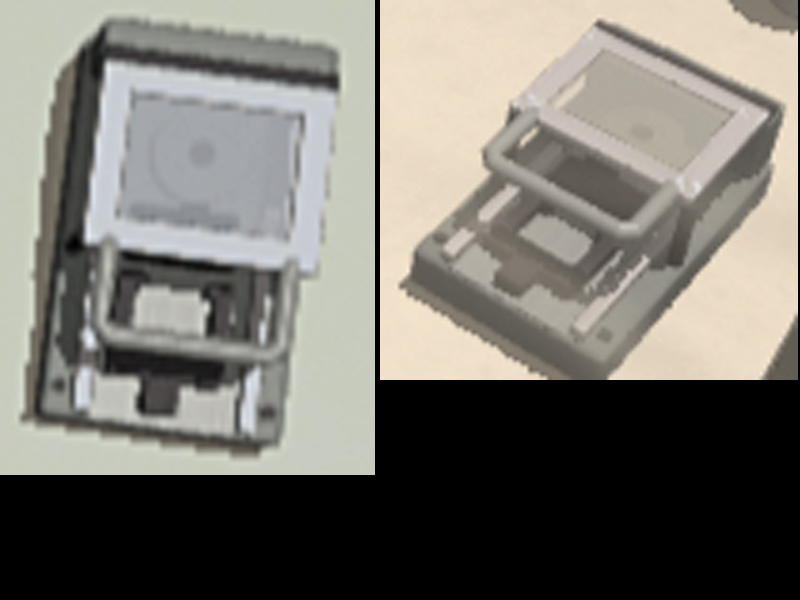

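```bash
python3 - <<'E'
from h import *
d=load("top0");g=cv2.cvtColor(d["color"],cv2.COLOR_RGB2GRAY);hsv=cv2.cvtColor(d["color"],cv2.COLOR_RGB2HSV)
# fork handle: dark blob in tray
m=np.zeros_like(g);m[165:262,155:245]=(g[165:262,155:245]<70)*255
for c in sorted(cv2.findContours(m,0,2)[0],key=cv2.contourArea)[-2:]:
    r=cv2.minAreaRect(c);print(r);b=cv2.boxPoints(r);print(onz(d,b,.02).round(4).tolist())
# tray edges: yellow-green table vs tray neutral
print(hsv[213,[140,145,150,155,160,200,240,245,250]].tolist(), g[213,140:165].tolist())
print(hsv[190,315:400:4].tolist())
E
```

```text
((209.5, 165.0), (1.0, 0.0), 180.0)
[[0.6557, 0.3377], [0.6557, 0.3377], [0.6557, 0.3401], [0.6557, 0.3401]]
((183.17381286621094, 224.74673461914062), (45.88702392578125, 10.448614120483398), 79.4608154296875)
[[0.5636, 0.4182], [0.5687, 0.3945], [0.4646, 0.3705], [0.4596, 0.3939]]
[[35, 21, 145], [35, 19, 144], [32, 23, 143], [20, 11, 140], [15, 11, 141], [30, 5, 142], [0, 5, 105], [36, 18, 145], [38, 19, 146]] [143, 143, 142, 142, 142, 142, 141, 143, 142, 143, 141, 141, 142, 142, 144, 138, 125, 77, 133, 136, 139, 138, 139, 139, 139]
[[38, 19, 145], [38, 19, 145], [35, 19, 145], [38, 19, 150], [24, 32, 40], [30, 13, 38], [105, 10, 149], [105, 10, 150], [108, 9, 149], [109, 13, 152], [113, 8, 126], [108, 10, 128], [108, 13, 95], [108, 12, 110], [108, 11, 117], [108, 11, 121], [109, 14, 151], [109, 14, 150], [38, 19, 145], [38, 19, 145], [43, 16, 145], [38, 14, 75]]
```

The crops show the guard's white frame with corners at about top px (341,158), (387,162), (383,199), (337,193). The grab bar centre is at top px (359,214.4) and scene px (373,251). The clip lug is at top px (351,223).

```bash
python3 - <<'E'
from h import *
d=load("top0");s=load("scene0")
tp=lambda x,y:(320+x/5,145+y/5)
sp=lambda x,y:(325+(x-380)/3.8,200+y/3.8)
print("bar",two(d,tp(195,347),s,sp(563,194)))
print("barends z.078",onz(d,[tp(115,341),tp(275,354)],.078))
hsv=cv2.cvtColor(d["color"],cv2.COLOR_RGB2HSV)
m=((hsv[...,2]>135)&(abs(hsv[...,0].astype(int)-108)<12)).astype(np.uint8)*255
m[:,:325]=0;m[:140]=0;m[203:]=0
c=max(cv2.findContours(m,0,2)[0],key=cv2.contourArea);r=cv2.minAreaRect(c);b=onz(d,cv2.boxPoints(r),.0815)
print("frame",r,b.tolist(),b.mean(0),[np.linalg.norm(b[i]-b[i-1]) for i in range(4)],[np.arctan2(*(b[i]-b[i-1])[::-1]) for i in range(4)])
g=cv2.cvtColor(d["color"],cv2.COLOR_RGB2GRAY)
# tray: dark outline -> contour around
t=np.zeros_like(g);t[150:275,140:258]=(g[150:275,140:258]<128)*255
t=cv2.morphologyEx(t,cv2.MORPH_CLOSE,np.ones((3,3)))
c=max(cv2.findContours(t,0,2)[0],key=lambda c:cv2.contourArea(cv2.convexHull(c)));r=cv2.minAreaRect(c);b=onz(d,cv2.boxPoints(r),.012)
print("tray",r,b.tolist(),b.mean(0),[np.linalg.norm(b[i]-b[i-1]) for i in range(4)],[np.arctan2(*(b[i]-b[i-1])[::-1]) for i in range(4)])
E
```

```text
bar (array([ 0.54214054, -0.00082401,  0.08416239]), np.float64(0.0014831153211488884))
barends z.078 [[ 0.54414264  0.03378354]
 [ 0.54021423 -0.03641091]]
frame ((361.8077087402344, 178.03848266601562), (46.513023376464844, 35.34989929199219), 7.125016689300537) [[0.5886663303508537, 0.048947702512622454], [0.6672891173602816, 0.04012973701109451], [0.6569480332820473, -0.06200933815958437], [0.5784962485250644, -0.05239701689574727]] [ 0.62284993 -0.00633223] [np.float64(0.10185373197043121), np.float64(0.0791157326498087), np.float64(0.10266123268612502), np.float64(0.0790384669109617)] [np.float64(1.470779791512443), np.float64(-0.11168859815678561), np.float64(-1.6716976299840745), np.float64(3.01967511468591)]
tray ((197.60842895507812, 212.71783447265625), (95.5235366821289, 87.5229263305664), 80.04937744140625) [[0.6337864411528531, 0.4882307564965357], [0.6752794207266278, 0.28642789641991157], [0.4546535095008554, 0.24058904006774695], [0.41481754503181345, 0.43838128966646794]] [0.54463423 0.36340725] [np.float64(0.22457147372653696), np.float64(0.20602442012784608), np.float64(0.2253375100951388), np.float64(0.2017639166612839)] [np.float64(0.22384051442013544), np.float64(-1.3680110061373807), np.float64(-2.9367397854203587), np.float64(1.7695406188228122)]
```

```bash
python3 - <<'E'
from h import *
print(todelta([.542,-.001,.2],-.1))
E
```

```text
(array([-1.400e-03,  7.000e-04,  1.244e+00]), array([-0.4939, -0.4261, -0.0253]))
```

```bash
r='[0,0,1.244,-0.494,-0.426,-0.025,1]'; python3 drive.py '[[0,0,1.244,-0.494,-0.426,-0.025,0.4],[0,0,1.244,-0.494,-0.426,-0.025,0.4],[0,0,1.244,-0.494,-0.426,-0.025,0.4],[0,0,1.244,-0.494,-0.426,-0.025,0.4],[0,0,1.244,-0.494,-0.426,-0.025,0.4],[0,0,1.244,-0.494,-0.426,-0.025,0.4],[0,0,1.244,-0.494,-0.426,-0.025,0.4],[0,0,1.244,-0.494,-0.426,-0.025,0.4],[0,0,1.244,-0.494,-0.426,-0.025,0.4],[0,0,1.244,-0.494,-0.426,-0.025,0.4],[0,0,1.244,-0.494,-0.426,-0.025,0.4],[0,0,1.244,-0.494,-0.426,-0.025,0.4]]' 10; python3 - <<'E'
from h import *
print(todelta([.542,-.001,.2],-.1))
E
```

```text
time_s: 1.35
tool_pos: [0.5206, 0.0453, 0.1981]
ee_rot: [0.0, 0.742, 0.671, 0.0]
wrist_force: [0.7, 0.7, 0.0]
finger_gap: 0.4
finger_force: 0.0
(array([ 0.0001, -0.0001, -0.0003]), array([-0.0439,  0.0259, -0.0019]))
```

```bash
python3 drive.py '[[0,0,0,-0.044,0.026,-0.002,0.4],[0,0,0,-0.044,0.026,-0.002,0.4],[0,0,0,-0.044,0.026,-0.002,0.4]]'; python3 - <<'E'
from h import *
d=shot("wrist","w1");print(pose()[0]);im=cv2.imread("pics/w1.png");cv2.imwrite("pics/w1b.png",cv2.resize(im,(800,600)))
E
```

```text
time_s: 1.65
tool_pos: [0.5416, 0.0002, 0.1996]
ee_rot: [-0.001, 0.742, 0.67, -0.0]
wrist_force: [-0.2, 0.7, 0.4]
finger_gap: 0.398
finger_force: 0.0
[0.54131829 0.00126572 0.19953297]
```

View pics/w1b.png

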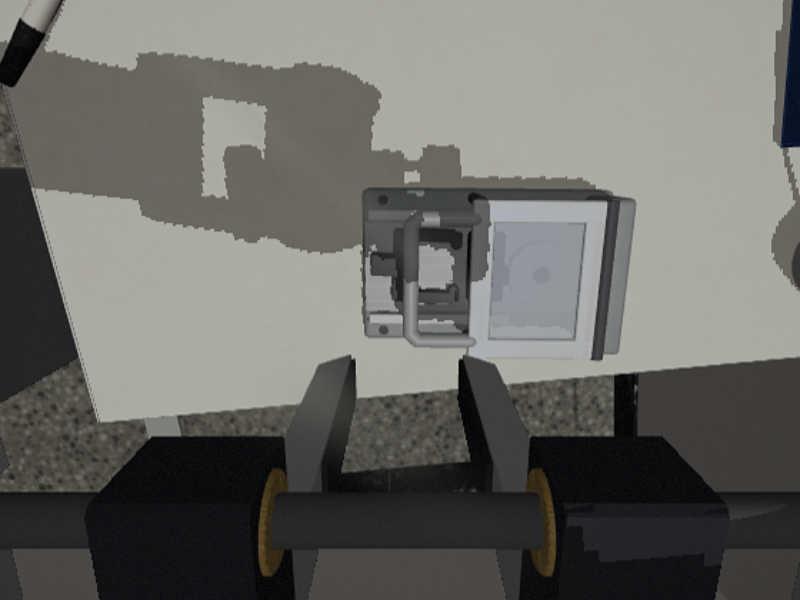

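The wrist image shows the bar's centre line at x≈411 (y 222–340 of the 800x600 image), the shaft-centre dot at (541,275) and the free edge of the guard at x≈470–490. The clip's lug is at (382,263).

```bash
python3 - <<'E'
from h import *
w=load("w1");t=load("top0");s=load("scene0");k=.7
print("bar",two(w,(411*k,281*k),t,(359,214.4)))
print("shaft head w",onz(w,[(541*k,275*k)],.056), "t",onz(t,[(320+203/5,145+153/5)],.056), two(w,(541*k,275*k),t,(360.6,175.6)))
print("bar ends",onz(w,np.array([(411,222),(411,340)])*k,.078))
# block edges left/near side
e=onz(w,np.array([(363,190),(366,337),(634,200),(613,355)])*k,.03);print(e)
e=onz(w,np.array([(363,190),(596,194)])*k,.03);print(e,np.arctan2(*(e[1]-e[0])[::-1]))
print(proj(w,[[.542,-.001,.078],[.6318,-.010,.056]])/k)
E
```

```text
bar (array([ 0.54436132, -0.00407911,  0.05456726]), np.float64(0.0033204138178105935))
shaft head w [[ 0.63318071 -0.0069979 ]] t [[ 0.6328741  -0.00850993]] (array([ 0.63551368, -0.01022482,  0.04430581]), np.float64(0.0013467123399672233))
bar ends [[ 0.54810575  0.0403255 ]
 [ 0.54031619 -0.03729835]]
[[ 0.51638113  0.06110743]
 [ 0.5051291  -0.04769169]
 [ 0.70687471  0.03460234]
 [ 0.69208856 -0.08136324]]
[[0.51638113 0.06110743]
 [0.68010373 0.04153753]] -0.11896639659693035
[[407.99242836 286.88355481]
 [539.14355706 279.45878235]]
```

```bash
python3 - <<'E'
from h import *
print(todelta([.5437,-.001,.059],-.102))
E
```

```text
(array([-0.0012, -0.0005,  0.0017]), array([-0.0021,  0.0028,  0.1405]))
```

```bash
python3 drive.py '[[0,0,0,0,0.003,0.05,0.4],[0,0,0,0,0.003,0.1,0.4],[0,0,0,0,0.003,0.12,0.4],[0,0,0,0,0.003,0.14,0.4],[0,0,0,0,0.003,0.14,0],[0,0,0,0,0.003,0.14,0],[0,0,0,0,0.003,0.14,0],[0,0,0,0,0.003,0.14,0],[0,0,0,0,0.003,0.14,0]]' 10
python3 - <<'E'
import numpy as np
for a in range(5,115,5): 
    a=np.radians(a);print([round(.124*(1-np.cos(a)),4),round(-.124*np.sin(a),4)],end=" ")
E
```

```text
time_s: 2.6
tool_pos: [0.5455, 0.0006, 0.0612]
ee_rot: [0.001, 0.742, 0.671, 0.001]
wrist_force: [0.7, 0.2, -0.2]
finger_gap: 0.022
finger_force: 0.0
[np.float64(0.0005), np.float64(-0.0108)] [np.float64(0.0019), np.float64(-0.0215)] [np.float64(0.0042), np.float64(-0.0321)] [np.float64(0.0075), np.float64(-0.0424)] [np.float64(0.0116), np.float64(-0.0524)] [np.float64(0.0166), np.float64(-0.062)] [np.float64(0.0224), np.float64(-0.0711)] [np.float64(0.029), np.float64(-0.0797)] [np.float64(0.0363), np.float64(-0.0877)] [np.float64(0.0443), np.float64(-0.095)] [np.float64(0.0529), np.float64(-0.1016)] [np.float64(0.062), np.float64(-0.1074)] [np.float64(0.0716), np.float64(-0.1124)] [np.float64(0.0816), np.float64(-0.1165)] [np.float64(0.0919), np.float64(-0.1198)] [np.float64(0.1025), np.float64(-0.1221)] [np.float64(0.1132), np.float64(-0.1235)] [np.float64(0.124), np.float64(-0.124)] [np.float64(0.1348), np.float64(-0.1235)] [np.float64(0.1455), np.float64(-0.1221)] [np.float64(0.1561), np.float64(-0.1198)] [np.float64(0.1664), np.float64(-0.1165)]
```

```bash
python3 - <<'E'
from h import *
d=shot("wrist","w2");s=shot("scene","s2");print(sensors.state()["finger_gap"],sensors.state()["finger_force"])
a=cv2.resize(cv2.imread("pics/w2.png"),(440,330));b=cv2.imread("pics/s2.png")[130:330,300:480]
o=np.zeros((600,800,3),np.uint8);o[:330,:440]=a;o[:400,440:800]=cv2.resize(b,(360,400));cv2.imwrite("pics/c2.png",o)
E
```

```text
0.004947264014988658 0.0
```

View pics/c2.png

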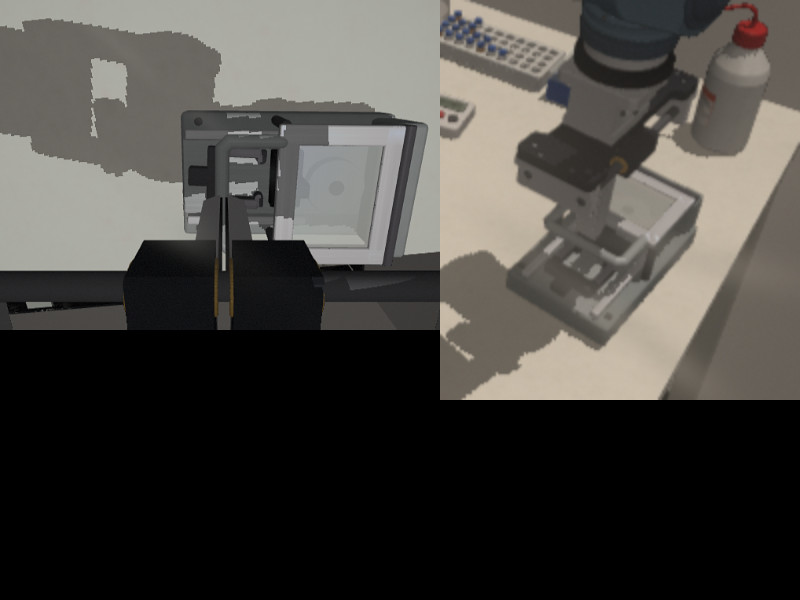

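The fingers are shut (gap 0) at wrist px (222,230 in the left crop). The bar's left end is visible at (222,150), lining up with the fingers. In the scene crop the bar appears in front of the fingers. I need to zoom in to see which side it is on.

```bash
python3 - <<'E'
from h import *
w=load("w2");k=560/440
print(onz(w,np.array([(222,155),(223,185)])*k,.078), pose()[0], sensors.state()["wrist_force"])
s=load("s2");t,r=pose();print("tcp px scene",proj(s,[t,t+[0,0,.019],t+[0,0,.05]]))
im=cv2.imread("pics/s2.png")[195:295,330:440];cv2.imwrite("pics/c3.png",np.clip(cv2.resize(im,(660,600),interpolation=2)*1.3,0,255).astype(np.uint8))
E
```

```text
[[0.54743476 0.03329227]
 [0.54594898 0.01173047]] [5.45157386e-01 5.41054863e-04 6.06747013e-02] [-0.59843545  1.15966104  0.02688649]
tcp px scene [[370.99285649 258.65614117]
 [372.43518944 251.52903522]
 [374.88834408 239.40708164]]
```

View pics/c3.png

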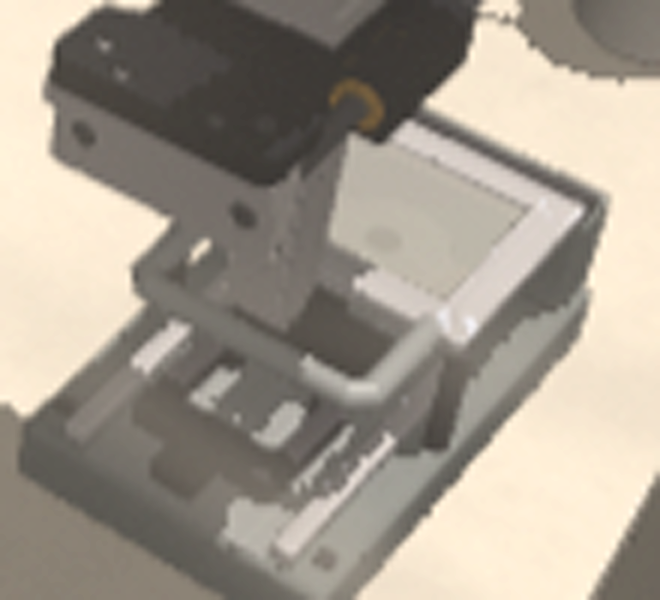

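The fingertips end behind the bar at about scene px (375,250), with nothing below it. I'll triangulate the bar's corner and the drive's corners with the better baseline.

```bash
python3 - <<'E'
from h import *
w=load("w2");w1=load("w1");s=load("s2");t=load("top0");k=560/440
sc=lambda x,y:(330+x/6,195+y/6);tp=lambda x,y:(320+x/5,145+y/5)
print("bar +y corner w2/s2",two(w,np.array((221,142))*k,s,sc(142,275)))
print("bar +y corner t/s2",two(t,tp(105,335),s,sc(142,275)))
print("bar +y corner w1/s2",two(w1,np.array((411,216))*.7,s,sc(142,275)))
print("bar -y corner w1/s2",two(w1,np.array((412,343))*.7,s,sc(365,392)))
print("bar -y corner t/s2",two(t,tp(283,352),s,sc(365,392)))
print("block corner -x-y w1/s2",two(w1,np.array((366,337))*.7,s,sc(318,598)), two(t,tp(278,442),s,sc(318,598)))
print("guard corner -x-y t/s",two(t,tp(316,270),s,sc(462,335)),two(w1,np.array((466,355))*.7,s,sc(462,335)))
E
```

```text
bar +y corner w2/s2 (array([0.54822895, 0.04202582, 0.08147394]), np.float64(0.001973179740461619))
bar +y corner t/s2 (array([0.5457184 , 0.03957935, 0.08492787]), np.float64(0.0008198294128719948))
bar +y corner w1/s2 (array([0.54912741, 0.04291569, 0.08040103]), np.float64(0.002960967064118182))
bar -y corner w1/s2 (array([ 0.54074823, -0.03736783,  0.08319754]), np.float64(0.0006559608844967368))
bar -y corner t/s2 (array([ 0.54022079, -0.03789701,  0.08400732]), np.float64(0.001458184652604783))
block corner -x-y w1/s2 (array([ 0.50505756, -0.0474355 ,  0.03019626]), np.float64(0.0004182333455813991)) (array([ 0.5043105 , -0.04786783,  0.03129652]), np.float64(0.0009226095904381771))
guard corner -x-y t/s (array([ 0.57665449, -0.05231654,  0.08606539]), np.float64(0.00021187721984413017)) (array([ 0.57638145, -0.0506636 ,  0.08478518]), np.float64(0.003572338236789589))
```

```bash
python3 - <<'E'
from h import *
for n in("w1","w2"):
    w=load(n);t,r=(np.array([.5416,.0002,.1996]) if n=="w1" else pose()[0]),pose()[1]
    for dy in(-.0187,.0187) if n=="w1" else (0,):
        for dx in (-.008,.008):
            for b in (0,.019,.035): print(n,dy,dx,b,proj(w,t+r.apply([dx,dy,-b])).round(0)/(.7 if n=="w1" else k if 0 else 560/440))
s=load("s2");t,r=pose()
print(two(load("w2"),np.array((222,197))*560/440,s,(330+270/6,195+325/6)))
E
```

```text
w1 -0.0187 -0.008 0 [[362.85714286 365.71428571]]
w1 -0.0187 -0.008 0.019 [[358.57142857 384.28571429]]
w1 -0.0187 -0.008 0.035 [[355.71428571 402.85714286]]
w1 -0.0187 0.008 0 [[362.85714286 331.42857143]]
w1 -0.0187 0.008 0.019 [[358.57142857 345.71428571]]
w1 -0.0187 0.008 0.035 [[354.28571429 361.42857143]]
w1 0.0187 -0.008 0 [[451.42857143 365.71428571]]
w1 0.0187 -0.008 0.019 [[454.28571429 384.28571429]]
w1 0.0187 -0.008 0.035 [[458.57142857 401.42857143]]
w1 0.0187 0.008 0 [[451.42857143 330.        ]]
w1 0.0187 0.008 0.019 [[455.71428571 345.71428571]]
w1 0.0187 0.008 0.035 [[460.         361.42857143]]
w2 0 -0.008 0 [[223.14285714 201.14285714]]
w2 0 -0.008 0.019 [[223.14285714 211.35714286]]
w2 0 -0.008 0.035 [[223.14285714 220.78571429]]
w2 0 0.008 0 [[223.14285714 181.5       ]]
w2 0 0.008 0.019 [[223.14285714 190.14285714]]
w2 0 0.008 0.035 [[223.14285714 198.        ]]
(array([0.54667615, 0.00113378, 0.08319513]), np.float64(0.008136635713892533))
```

The fingertips look about 30 mm short of the reported TCP: the tip spacing and row in w1, the row in w2, and the missed bar all point that way. I'll probe carefully. 15 mm lower is safe even if the reported TCP is right.

```bash
python3 drive.py '[[0,0,0,0,0,-0.01,0.4],[0,0,0,0,0,-0.01,0.4],[0,0,0,0,0,-0.01,0.4],[0,0,0,0,0,0.005,0.4],[0,0,0,0,0,0.015,0.4],[0,0,0,0,0,0.015,0.4],[0,0,0,0,0,0.015,0],[0,0,0,0,0,0.015,0],[0,0,0,0,0,0.015,0],[0,0,0,0,0,0.015,0],[0,0,0,0,0,0.015,0]]' 10; python3 - <<'E'
from h import *
shot("wrist","w3");print(sensors.state()["finger_gap"],pose()[0])
E
```

```text
time_s: 3.8
tool_pos: [0.544, 0.0007, 0.0453]
ee_rot: [-0.001, 0.741, 0.671, -0.001]
wrist_force: [-6.0, 0.5, 4.1]
finger_gap: 0.1
finger_force: 10.0
0.10128237670094165 [0.54399735 0.00070169 0.04527844]
```

```bash
python3 drive.py '[[0,0,0,0,-0.001,0,0.4],[0,0,0,0,-0.001,0,0.4],[0,0,0,0,-0.001,0.01,0.4],[0,0,0,0,-0.001,0.012,0.4],[0,0,0,0,-0.001,0.012,0.4],[0,0,0,0,-0.001,0.012,0],[0,0,0,0,-0.001,0.012,0],[0,0,0,0,-0.001,0.012,0],[0,0,0,0,-0.001,0.012,0]]' 10; python3 - <<'E'
from h import *
w=load("w3");a=w["color"][180:400,180:380]
w=shot("wrist","w4");b=w["color"][180:400,180:380]
s=shot("scene","s4")["color"][195:295,330:440]
o=np.zeros((600,800,3),np.uint8);o[:440,:400]=cv2.resize(b,(400,440),interpolation=2);o[:360,400:796]=cv2.resize(s,(396,360),interpolation=2)
cv2.imwrite("pics/c4.png",np.clip(o[:,:,::-1]*1.4,0,255).astype(np.uint8))
E
```

```text
time_s: 4.75
tool_pos: [0.544, 0.0007, 0.0332]
ee_rot: [0.0, 0.742, 0.671, 0.0]
wrist_force: [0.1, 0.6, -1.4]
finger_gap: 0.101
finger_force: 10.1
```

View pics/c4.png

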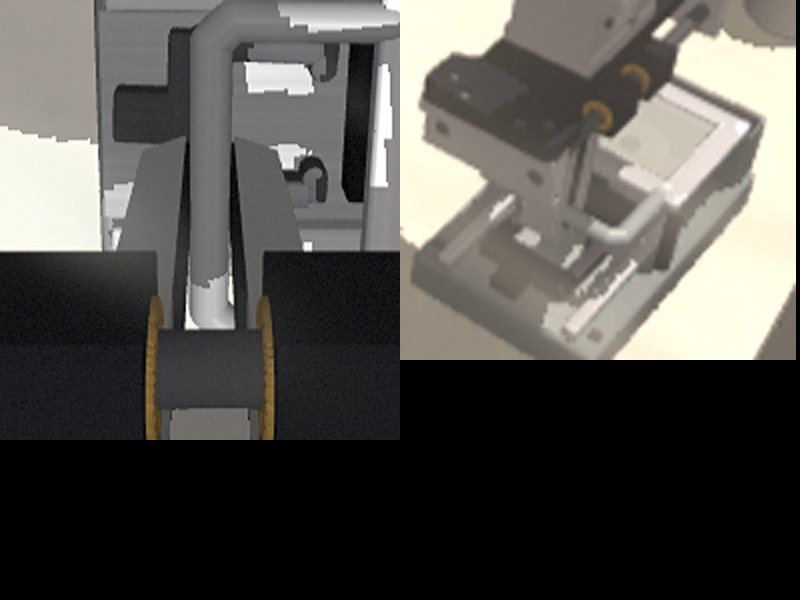

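The bar is now clearly gripped between the fingers: wrist crop bar x 190–232, tips at y≈140. In the scene crop the finger's lower edge is at about (520,250). I'll work out the tip height from that.

```bash
python3 - <<'E'
from h import *
w=load("w4");s=load("s4");t,r=pose()
sc=lambda x,y:(330+(x-400)/3.6,195+y/3.6)
print("obs",sc(515,240),sc(560,272))
for b in(0,.01,.02,.03,.04):
    # -x finger outer lower corners at x=-(4.75+12.5)mm tool y, +-8 tool x
    P=np.array([t+r.apply([dx,dy,-b]) for dy in(-.0173,-.0047) for dx in(.008,-.008)]);
    print(b,proj(s,P).round(1).tolist(),((proj(w,P)-180)*2).round(0).tolist())
E
```

```text
obs (361.94444444444446, 261.6666666666667) (374.44444444444446, 270.55555555555554)
0 [[360.1, 272.0], [367.4, 276.2], [363.7, 268.3], [370.9, 272.4]] [[152.0, 103.0], [153.0, 153.0], [194.0, 103.0], [195.0, 153.0]]
0.01 [[360.8, 268.5], [368.1, 272.7], [364.4, 264.7], [371.7, 268.8]] [[150.0, 114.0], [151.0, 165.0], [194.0, 114.0], [194.0, 165.0]]
0.02 [[361.4, 264.8], [368.8, 269.0], [365.1, 261.1], [372.4, 265.2]] [[147.0, 125.0], [148.0, 179.0], [193.0, 125.0], [193.0, 179.0]]
0.03 [[362.1, 261.2], [369.6, 265.4], [365.8, 257.4], [373.2, 261.5]] [[143.0, 138.0], [145.0, 195.0], [192.0, 138.0], [192.0, 195.0]]
0.04 [[362.8, 257.4], [370.3, 261.6], [366.5, 253.7], [374.0, 257.8]] [[140.0, 152.0], [141.0, 211.0], [191.0, 152.0], [191.0, 212.0]]
```

Both views agree: the real fingertips end about 30 mm short of the reported TCP. I'll allow for that from here on, and now swing the guard along the arc.

```bash
python3 drive.py '[[0,0,0,0,0.0005,-0.011,0],[0,0,0,0,0.002,-0.0215,0],[0,0,0,0,0.004,-0.032,0],[0,0,0,0,0.0075,-0.0425,0],[0,0,0,0,0.0115,-0.0525,0],[0,0,0,0,0.0165,-0.062,0],[0,0,0,0,0.0225,-0.071,0],[0,0,0,0,0.029,-0.0795,0],[0,0,0,0,0.0365,-0.0875,0],[0,0,0,0,0.0445,-0.095,0],[0,0,0,0,0.053,-0.1015,0],[0,0,0,0,0.062,-0.1075,0]]' 12
```

```text
time_s: 6.05
tool_pos: [0.6054, -0.0058, 0.142]
ee_rot: [-0.0, 0.742, 0.671, -0.001]
wrist_force: [-3.9, -1.6, 3.6]
finger_gap: 0.099
finger_force: 12.0
```

```bash
python3 drive.py '[[0,0,0,0,0.0095,-0.005,0],[0,0,0,0,0.0195,-0.009,0],[0,0,0,0,0.03,-0.0125,0],[0,0,0,0,0.0405,-0.0145,0],[0,0,0,0,0.051,-0.016,0],[0,0,0,0,0.062,-0.0165,0],[0,0,0,0,0.073,-0.016,0],[0,0,0,0,0.0835,-0.0145,0],[0,0,0,0,0.094,-0.0125,0],[0,0,0,0,0.1,-0.011,0],[0,0,0,0,0.1,-0.011,0]]'
```

```text
time_s: 7.15
tool_pos: [0.7056, -0.0154, 0.1508]
ee_rot: [-0.0, 0.742, 0.671, 0.0]
wrist_force: [-0.0, -2.7, -0.9]
finger_gap: 0.1
finger_force: 12.0
```

```bash
python3 drive.py '[[0,0,0,0,0,0,0.5],[0,0,0,0,0,0,0.5],[0,0,0,0,0,-0.04,0.5],[0,0,0,0,0,-0.08,0.5],[0,0,0,0,0,-0.08,0.5]]'; python3 - <<'E'
from h import *
print(todelta([.58,-.004,.22],1.469),sensors.state()["joint_positions"])
E
```

```text
time_s: 7.65
tool_pos: [0.7083, -0.0153, 0.24]
ee_rot: [0.005, 0.741, 0.671, 0.004]
wrist_force: [0.8, -0.4, 0.8]
finger_gap: 0.477
finger_force: 0.0
(array([ 0.01  ,  0.0102, -1.5684]), array([-0.0015, -0.129 ,  0.0183])) [-1.81592640e-01  3.28822534e-01  1.33801256e+00  9.46882637e-04
  1.46189054e+00 -8.22589623e-02]
```

```bash
python3 drive.py '[[0,0,-0.15,0,-0.05,0,0.5],[0,0,-0.3,0,-0.09,0,0.5],[0,0,-0.45,0,-0.126,0.011,0.5],[0,0,-1.571,0,-0.126,0.011,0.5],[0,0,-1.571,0,-0.126,0.011,0.5],[0,0,-1.571,0,-0.126,0.011,0.5],[0,0,-1.571,0,-0.126,0.011,0.5],[0,0,-1.571,0,-0.126,0.011,0.5],[0,0,-1.571,0,-0.126,0.011,0.5],[0,0,-1.571,0,-0.126,0.011,0.5],[0,0,-1.571,0,-0.126,0.011,0.5],[0,0,-1.571,0,-0.126,0.011,0.5]]'; python3 - <<'E'
from h import *
w=shot("wrist","w5");s=shot("scene","s5");shot("top","t5")
o=np.zeros((600,800,3),np.uint8);o[:420,:560]=w["color"];o[420:580,:240]=0
c=s["color"][190:310,315:440];o[0:230,560:800]=cv2.resize(c,(240,230),interpolation=2)
c=load("t5")["color"][140:240,320:395];o[240:560,560:800]=cv2.resize(c,(240,320),interpolation=2)
cv2.imwrite("pics/c5.png",np.clip(o[:,:,::-1]*1.3,0,255).astype(np.uint8))
E
```

```text
time_s: 8.85
tool_pos: [0.5792, -0.0023, 0.2202]
ee_rot: [-0.0, 0.05, 0.999, 0.0]
wrist_force: [-1.1, 0.6, -1.1]
finger_gap: 0.505
finger_force: 0.0
```

View pics/c5.png

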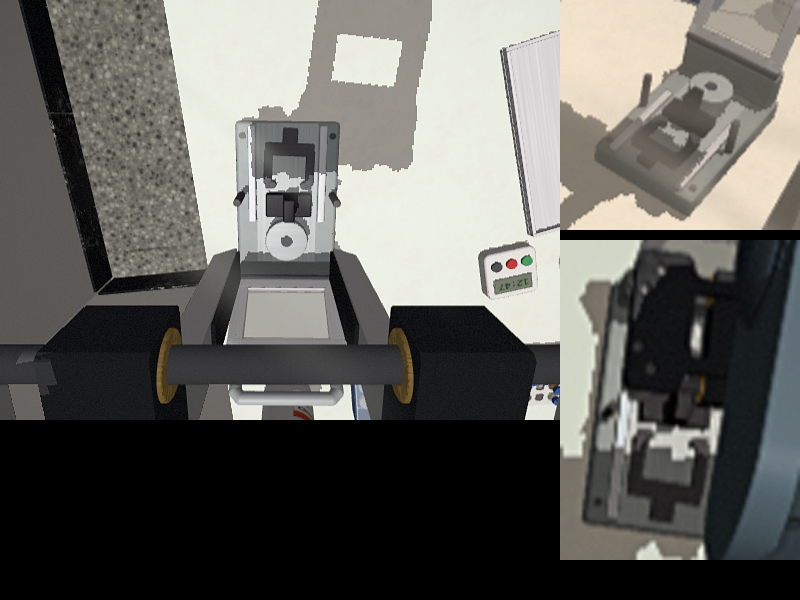

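The wrist view shows the guard open. The shaft-head bore is at (287,241), the spacer's foot at (266–312, 194–217) with its fin near (289,208), and the clip lug at (290,135). In the scene crop the fin is near (690,100).

```bash
python3 - <<'E'
from h import *
w=load("w5");g=cv2.cvtColor(w["color"],cv2.COLOR_RGB2GRAY)
print(g[190:226:2,262:318:2])
m=np.zeros_like(g);m[225:262,262:312]=(g[225:262,262:312]>110)*255
c=max(cv2.findContours(m,0,2)[0],key=cv2.contourArea);print("head",cv2.minEnclosingCircle(c),onz(w,[cv2.minEnclosingCircle(c)[0]],.056))
s=load("s5");h=cv2.cvtColor(s["color"],cv2.COLOR_RGB2GRAY);print(h[228:262:2,366:402:2])
E
```

```text
[[170 174 169 115 177 180 178 178 116 118 121 118 123  89  91  89  93  93
   86 168 157 160 158  94 100 162 163 154]
 [169 174 149 110  43  46  44  46  45  48  54  54  57  59  60  60  62  63
   63  62  65  66  69  70  84 165 163 155]
 [170 176  23  17  16  19  16  18  18  17  20  16  19  21  25  29  36  37
   43  44  48  50  52  51  50 166 163 150]
 [170 178  15  58  59  57  60  57  57  57  59  10  14  17  22  24  28  33
   63  62  62  65  65  65  58 168 163 150]
 [170 177  16  60  57  56  57  56  58  57  59   7  13  14  18  22  27  30
   61  61  63  63  64  64  59 168 163 148]
 [170 177  13  59  57  59  57  56  57  55  59  18  19  15  21  22  17  30
   58  56  58  60  61  63  54 168 162 145]
 [170 177  14  56  55  54  56  56  54  53  57  44  57  56  53  46  24  21
   58  55  54  58  58  62  52 120 164 144]
 [168 176  16  57  55  58  52  55  54  55  56  45  56  52  51  50  21  23
   17  55  54  55  56  57  46  90 163 144]
 [168 176  13  55  52  53  52  54  52  53  54  45  56  53  50  46  17  20
   18  49  50  52  54  54  40 152 162 142]
 [168 175  14  55  52  53  53  54  52  50  52  
[... 1651 characters left out ...]
 97 116 134 133 132 105]
 [148 103 112  67  67  66  64  64  63  64  62  73  83  84  84  86  85  83]
 [105 110  67  67  67  68  66  65  65  65  65  83  84  86  86  85  84  86]
 [129  70  65  66  65  66  65  66  66  65  66  68  76  86  87  87  85  87]
 [ 83  73  62  62  63  62  63  64  64  65  68  68  68  71  80  87  90 127]
 [ 72  74  76  59  59  60  61  63  63  65  66  67  69  68  70 102 126 128]
 [ 60  60  68 113  65  56  57  58  61  62  64  64  66  66  67 120 128 128]
 [ 96  69 117 114  79  74  61  54  55  57  59  62  63  62  73 129 127 127]
 [ 79 100 129 129 128 117 117  71  54  52  54  55  57  69 128 128 127 138]
 [ 80  79  79  98 129 129 129 128  66  71  58  51  55 129 130 128 136 148]]
```

```bash
python3 - <<'E'
from h import *
w=load("w5");s=load("s5")
print("fin top 2view",two(w,(289,211.5),s,(384.5,238.5)))
fin=onz(w,[(289,211.5)],.071)[0];foot=onz(w,[(289,206.)],.042)[0];bore=onz(w,[(287,241)],.056)[0]
print("fin",fin,"foot",foot,"bore",bore)
c,sn=np.cos(-.102),np.sin(-.102);Rd=np.array([[c,sn],[-sn,c]])
print("in drive",Rd@(fin-bore),Rd@(foot-bore))
print("clip lug end",Rd@(onz(w,[(290,128)],.04)[0]-bore))
e=onz(w,[(236,122),(339,122)],.03);print("block back corners",e,np.arctan2(*(e[1]-e[0])[::-1]),Rd@(e.mean(0)-bore))
print(pose()[0],todelta([*fin,.06],1.469))
E
```

```text
fin top 2view (array([ 0.59653313, -0.00067217,  0.07306176]), np.float64(0.00101911501986975))
fin [ 5.96866084e-01 -2.28083913e-04] foot [ 5.98248699e-01 -9.48505773e-06] bore [ 0.6331885  -0.00572903]
in drive [-0.03669376  0.00177389] [-0.03534059  0.00213213]
clip lug end [-0.11788647  0.00274889]
block back corners [[ 0.50468642 -0.0470555 ]
 [ 0.51553429  0.06123722]] 1.470957549493812 [-0.12374381  0.00022104]
[ 0.57940071 -0.0025349   0.22038181] (array([ 0.0004, -0.0001,  0.0009]), array([-0.0172,  0.004 ,  0.1604]))
```

```bash
python3 drive.py '[[0,0,0,-0.0175,0.002,0.03,0.4],[0,0,0,-0.0175,0.002,0.08,0.4],[0,0,0,-0.0175,0.002,0.13,0.4],[0,0,0,-0.0175,0.002,0.17,0.4],[0,0,0,-0.0175,0.002,0.19,0.4],[0,0,0,-0.0175,0.002,0.198,0.4],[0,0,0,-0.0175,0.002,0.198,0.4],[0,0,0,-0.0175,0.002,0.198,0.05],[0,0,0,-0.0175,0.002,0.198,0],[0,0,0,-0.0175,0.002,0.198,0],[0,0,0,-0.0175,0.002,0.198,0],[0,0,0,-0.0175,0.002,0.198,0]]' 15
```

```text
time_s: 10.2
tool_pos: [0.5981, -0.0027, 0.0238]
ee_rot: [0.001, 0.05, 0.999, -0.0]
wrist_force: [-1.3, 1.6, 4.6]
finger_gap: 0.129
finger_force: 15.0
```

```bash
python3 drive.py '[[0,0,0,0,0,-0.02,0],[0,0,0,0,0,-0.06,0],[0,0,0,0,0,-0.1,0],[0,0,0,0,0,-0.13,0],[0,0,-0.1,0.01,0.04,-0.13,0],[0,0,-0.2,0.02,0.085,-0.13,0],[0,0,-0.312,0.03,0.13,-0.13,0],[0,0,-0.312,0.043,0.175,-0.13,0],[0,0,-0.312,0.055,0.22,-0.13,0],[0,0,-0.312,0.065,0.265,-0.13,0],[0,0,-0.312,0.075,0.311,-0.13,0],[0,0,-0.312,0.075,0.311,-0.13,0]]' 15; python3 - <<'E'
from h import *
w=shot("wrist","w6");print(pose()[0])
g=cv2.cvtColor(w["color"],cv2.COLOR_RGB2GRAY)
print(todelta([.555,.314,.001],1.781))
shot("top","t6");s=shot("scene","s6")
o=np.zeros((420,800,3),np.uint8);o[:,:560]=w["color"];o[:240,560:800]=cv2.resize(s["color"][140:300,200:440],(240,160)).repeat(1,0) if 0 else cv2.resize(s["color"][100:340,200:440],(240,240))
cv2.imwrite("pics/c6.png",o[:,:,::-1])
E
```

```text
time_s: 11.4
tool_pos: [0.5519, 0.3189, 0.1522]
ee_rot: [-0.0, -0.109, 0.994, 0.001]
wrist_force: [0.4, -0.2, -0.6]
finger_gap: 0.128
finger_force: 15.0
[0.55247988 0.31646466 0.1520333 ]
(array([-0.0003, -0.0007,  0.0061]), array([-0.002 , -0.0029,  0.151 ]))
```

View pics/c6.png

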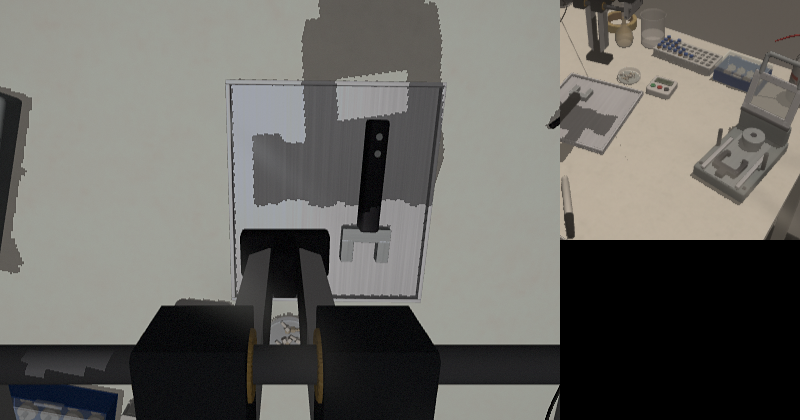

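The wrist view shows the spacer held over the tray's free half (foot 242–329, 230–275). The fork handle runs from (377,121) to (368,230), with tine ends at (347,262) and (382,262). The scene inset shows the guard open and the clip still in its channel. I'll lower the spacer.

```bash
python3 drive.py '[[0,0,0,0,0,0.05,0],[0,0,0,0,0,0.1,0],[0,0,0,0,0,0.13,0],[0,0,0,0,0,0.145,0],[0,0,0,0,0,0.15,0],[0,0,0,0,0,0.152,0],[0,0,0,0,0,0.152,0]]' 15; python3 - <<'E'
from h import *
w=load("w6")
hb,hf=onz(w,[(377.5,121),(369,229)],.026);ta,tb=onz(w,[(347,262),(382.5,262)],.016)
print(hb,hf,ta,tb,"yaw handle",np.arctan2(*(hf-hb)[::-1]),np.linalg.norm(hf-hb),"tip",(ta+tb)/2)
d=load("w6")
m=np.zeros((420,560),np.uint8);g=cv2.cvtColor(d["color"],cv2.COLOR_RGB2GRAY);m[112:236,350:400]=(g[112:236,350:400]<45)*255
c=max(cv2.findContours(m,0,2)[0],key=cv2.contourArea);r=cv2.minAreaRect(c);b=onz(d,cv2.boxPoints(r),.026);print(r,b)
E
```

```text
time_s: 12.25
tool_pos: [0.5552, 0.3145, 0.0025]
ee_rot: [0.002, -0.106, 0.994, 0.0]
wrist_force: [-0.5, 0.8, -0.2]
finger_gap: 0.126
finger_force: 15.0
[0.46401759 0.38346605] [0.56223908 0.40363803] [0.60320465 0.394537  ] [0.59545549 0.42960113] yaw handle 0.20255595559607112 0.10027148004095168 tip [0.59933007 0.41206907]
((372.2178039550781, 175.32179260253906), (23.582380294799805, 113.03622436523438), 5.710593223571777) [[0.56650745 0.39077743]
 [0.46364901 0.37287557]
 [0.46108861 0.39374231]
 [0.56391971 0.41342033]]
```

```bash
python3 drive.py '[[0,0,0,0,0,0.003,0],[0,0,0,0,0,0.003,0],[0,0,0,0,0,0.003,0.3],[0,0,0,0,0,0.003,0.4],[0,0,0,0,0,0.003,0.4],[0,0,0,0,0,-0.04,0.4],[0,0,0,0,0,-0.08,0.4],[0,0,0,0,0,-0.1,0.4],[0,0,0,0,0,-0.1,0.4]]' 15; python3 - <<'E'
from h import *
print(todelta([.5215,.3957,.03],1.778),pose()[0],sensors.state()["wrist_force"])
w=shot("wrist","w7");g=cv2.cvtColor(w["color"],cv2.COLOR_RGB2GRAY)
print(proj(w,[[.5215,.3957,.026],[.464,.3835,.026],[.5993,.4121,.016]]))
m=(g<60).astype(np.uint8)*255
for c in cv2.findContours(m,0,2)[0]:
    if cv2.contourArea(c)>400: print(cv2.minAreaRect(c))
E
```

```text
time_s: 13.15
tool_pos: [0.5563, 0.3154, 0.1049]
ee_rot: [0.004, -0.106, 0.994, 0.001]
wrist_force: [0.6, 0.3, 1.2]
finger_gap: 0.402
finger_force: 0.0
(array([0.001 , 0.0078, 0.0051]), array([0.0177, 0.0858, 0.0749])) [0.55629665 0.31538551 0.10490913] [0.55541208 0.31719483 1.20269518]
[[392.41483668 191.45745964]
 [398.76335962 115.40823225]
 [381.73123155 277.21500321]]
((284.0, 207.5), (39.0, 60.0), 90.0)
((271.60943603515625, 368.791748046875), (319.4418640136719, 517.8388061523438), 59.145790100097656)
```

```bash
python3 drive.py '[[0,0,0,0.016,0.04,0,0.4],[0,0,0,0.016,0.086,0,0.4],[0,0,0,0.016,0.086,0.04,0.4],[0,0,0,0.016,0.086,0.08,0.4],[0,0,0,0.016,0.086,0.08,0.4],[0,0,0,0.016,0.086,0.08,0.4]]' 15; python3 - <<'E'
from h import *
print(todelta([.5215,.3957,-.017],1.778),pose()[0],sensors.state()["wrist_force"])
w=shot("wrist","w8");g=cv2.cvtColor(w["color"],cv2.COLOR_RGB2GRAY)
print(proj(w,[[.5215,.3957,.026],[.464,.3835,.026],[.5993,.4121,.016]]))
m=np.zeros_like(g);m[:250,200:400]=(g[:250,200:400]<50)*255
for c in cv2.findContours(m,0,2)[0]:
    if cv2.contourArea(c)>300: print(cv2.boundingRect(c),cv2.minAreaRect(c))
E
```

```text
time_s: 13.8
tool_pos: [0.5184, 0.3942, 0.0186]
ee_rot: [-0.002, -0.106, 0.994, -0.001]
wrist_force: [0.5, -0.1, 0.8]
finger_gap: 0.402
finger_force: 0.0
(array([-0.0011, -0.0041,  0.0049]), array([-0.0035,  0.0009,  0.0356])) [0.51839124 0.39417516 0.01864825] [ 0.50131976 -0.06860067  0.7899819 ]
[[286.98009376 255.69799445]
 [287.46995125 155.03947262]
 [286.20227523 361.47758669]]
(274, 150, 34, 100) ((290.20538330078125, 199.71717834472656), (31.36661148071289, 99.95514678955078), 2.642545223236084)
```

```bash
python3 drive.py '[[0,0,0.005,-0.003,0,0.02,0.4],[0,0,0.005,-0.003,0,0.03,0.4],[0,0,0.005,-0.003,0,0.036,0.4],[0,0,0.005,-0.003,0,0.036,0.4]]' 40;python3 drive.py '[[0,0,0,0,0,0,0],[0,0,0,0,0,0,0],[0,0,0,0,0,0,0],[0,0,0,0,0,0,0],[0,0,0,0,0,0,0]]' 40
```

```text
time_s: 14.25
tool_pos: [0.5226, 0.3954, -0.0155]
ee_rot: [-0.0, -0.103, 0.995, -0.0]
wrist_force: [0.0, 0.1, -0.9]
finger_gap: 0.402
finger_force: 0.0
time_s: 14.75
tool_pos: [0.5232, 0.3961, -0.0146]
ee_rot: [0.001, -0.103, 0.995, 0.0]
wrist_force: [-1.2, 0.5, 3.5]
finger_gap: 0.185
finger_force: 40.0
```

```bash
python3 drive.py '[[0,0,0,0,0,-0.03,0],[0,0,0,0,0,-0.07,0],[0,0,0,0,0,-0.11,0],[0,0,0,0,0,-0.14,0],[0,0,0.1,0.02,-0.04,-0.14,0],[0,0,0.2,0.04,-0.08,-0.14,0],[0,0,0.307,0.062,-0.12,-0.14,0],[0,0,0.307,0.085,-0.165,-0.14,0],[0,0,0.307,0.11,-0.21,-0.14,0],[0,0,0.307,0.135,-0.255,-0.14,0],[0,0,0.307,0.16,-0.3,-0.14,0],[0,0,0.307,0.184,-0.345,-0.14,0]]';python3 drive.py '[[0,0,0,0,-0.005,0.04,0],[0,0,0,0,-0.005,0.06,0],[0,0,0,0,-0.005,0.06,0],[0,0,0,0,-0.005,0.06,0]]'; python3 - <<'E'
from h import *
print(todelta([.4149,.0160,.07],1.470),pose()[0],sensors.state()["wrist_force"])
t=shot("top","t9");s=shot("scene","s9");w=shot("wrist","w9")
p,r=pose();f=p+[0,0,.0246]
u=np.array([.9949,-.1008,0]);tip=p+u*.08+[0,0,.0186+.012]
print("tip pred",proj(t,[tip]),proj(s,[tip]))
o=np.zeros((600,800,3),np.uint8)
o[:300,:400]=cv2.resize(t["color"][170:260,310:430],(400,300),interpolation=2)
q=proj(s,[tip])[0].astype(int);y0,x0=max(q[1]-50,0),max(q[0]-65,0)
print(x0,y0);o[:300,400:790]=cv2.resize(s["color"][y0:y0+100,x0:x0+130],(390,300),interpolation=2)
o[300:600,:400]=cv2.resize(w["color"],(400,300))
cv2.imwrite("pics/c7.png",np.clip(o[:,:,::-1]*1.3,0,255).astype(np.uint8))
E
```

```text
time_s: 15.95
tool_pos: [0.4139, 0.0244, 0.1241]
ee_rot: [-0.0, 0.049, 0.999, -0.0]
wrist_force: [1.1, -1.2, -0.5]
finger_gap: 0.186
finger_force: 40.0
time_s: 16.35
tool_pos: [0.4147, 0.021, 0.0647]
ee_rot: [-0.0, 0.05, 0.999, 0.0]
wrist_force: [-0.2, -0.5, -0.2]
finger_gap: 0.187
finger_force: 40.0
(array([-0.    , -0.0006,  0.0013]), array([-0.0007, -0.005 , -0.0053])) [0.41470527 0.02102152 0.06468582] [-0.16459643 -0.49981671 -0.17009458]
tip pred [[353.81343153 235.11522522]] [[354.95510928 258.49824504]]
289 208
```

View pics/c7.png

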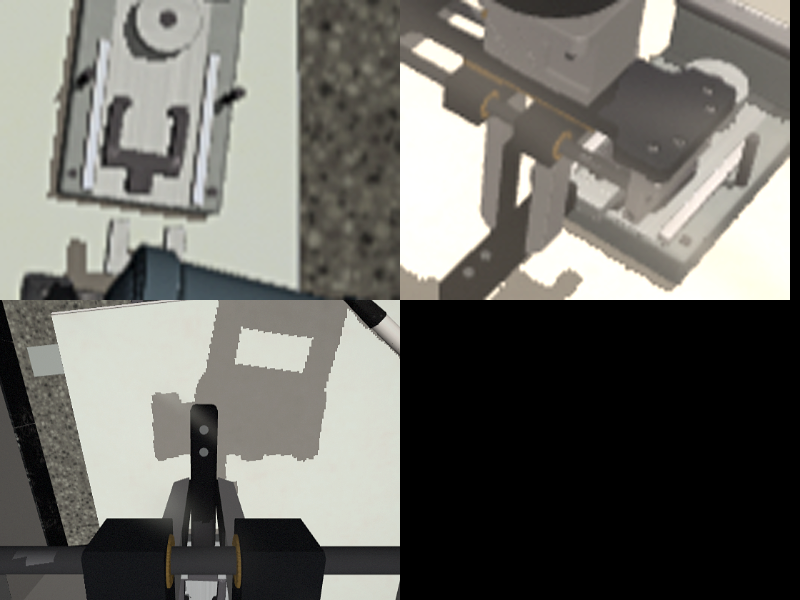

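The top crop shows tine ends at (118,221) and (175,227), the clip lug's end centre at (140,190), and the bore at (166,18). In the wrist inset the handle is gripped straight between the fingers.

```bash
python3 - <<'E'
from h import *
t=load("t9");k=1/3.3333;px=lambda x,y:(310+x*k,170+y*k)
p,_=pose()
Rd=np.array([[.9949,-.1008],[.1008,.9949]])
bore=onz(t,[px(166,18)],.056)[0];print("bore",bore)
z=p[2]+.0306
a,b=onz(t,[px(118,221),px(175,227)],z);g=bore
print("tines",Rd@(a-g),Rd@(b-g),"mid",Rd@((a+b)/2-g),(a+b)/2)
l,l2=onz(t,[px(140,190),px(147,133)],.04);print("lug end",Rd@(l-g),"between arms",Rd@(l2-g))
print("tcp in drive",Rd@(p[:2]-g))
# gray profile across lug and tines
gr=cv2.cvtColor(t["color"],cv2.COLOR_RGB2GRAY);
print(gr[224:228,340:366]);print(gr[214:220,336:370:1]);print(gr[238:241,338:372])
E
```

```text
bore [ 0.63328563 -0.00670021]
tines [-0.14374843  0.02330686] [-0.14295685 -0.01344364] mid [-0.14335264  0.00493161] [0.49115929 0.01265645]
lug end [-0.11694151  0.00217552] between arms [-0.07753795  0.00166788]
tcp in drive [-0.21894788  0.00570286]
[[149 148 148 149 147 151 151  73  20  58  59  59  57  56  51  75 150 150
  152 150 149 150 146 146 150 145]
 [150 148 149 148 148 152 151  63  16  59  59  59  57  55  52  80 147 148
  149 149 148 148 146 147 147 146]
 [151 150 149 150 148 153 151  64  19  55  55  57  54  50  56 102 148 146
  148 148 145 146 145 147 146 146]
 [153 150 151 150 149 153 152 110  49  54  51  50  50  46  59 115 146 146
  148 148 147 146 144 146 144 146]]
[[159 163 161 115  69  22  61  73  67  74 100 120 120 123 120 134 134 150
  151 148 145 147 150 154  76  18  57  57  54  88 148 150 127  75]
 [162 163 160 109  63  27  67  75  78  73  60  62  64  67  65  95  98 120
  122 121 119 134 140 154  68  17  58  56  58 108 148 148 114  88]
 [161 162 162 129  67  29  65  71  78  64  57  58  56  56  56  61  58  61
   63  66  64  95 100 121  61  33  59  60  61 121 14
[... 162 characters left out ...]
161 151 152  70  17  55  57  57  59  56  58  59  59  58  58  59  58
   59  59  58  57  56  57  57  64  86  95  68 147 150 144  60 151]
 [161 161 137 150  73  40  53  52  49  51  50  50  55  58  59  60  59  59
   58  59  58  58  58  58  58  68  80  75  86 147 150 139  58 157]]
[[156 156 158 158 109  79 144 145 143 145 146 156 156 156 156 156 156 156
  156 158 156 101 112 138 138 135 132 153 158 158 157 158 157 156]
 [155 156 158 158  94  96 145 145 144 145 140 155 157 156 156 156 156 155
  156 159 157  70 114 144 142 144 145 142 155 156 156 156 156 156]
 [155 156 159 158  83 122 145 145 144 143 133 155 156 156 157 157 156 156
  156 159 157  63 139 147 143 143 143 132 156 157 156 155 156 155]]
```

```bash
python3 drive.py '[[0,0,0,0,-0.003,0.02,0],[0,0,0,0,-0.003,0.04,0],[0,0,0,0,-0.003,0.05,0],[0,0,0,0,-0.003,0.05,0],[0,0,0,0,-0.003,0.05,0],[0,0,0,-0.01,-0.003,0.05,0],[0,0,0,-0.02,-0.003,0.05,0],[0,0,0,-0.03,-0.003,0.05,0],[0,0,0,-0.03,-0.003,0.05,0]]'; python3 - <<'E'
from h import *
p,_=pose();g=np.array([.6333,-.0067]);Rd=np.array([[.9949,-.1008],[.1008,.9949]]);print(Rd@(p[:2]-g),p[2])
t=shot("top","t10");gr=cv2.cvtColor(t["color"],cv2.COLOR_RGB2GRAY);print(gr[214:234:2,336:372])
E
```

```text
time_s: 17.4
tool_pos: [0.4465, 0.0145, 0.0153]
ee_rot: [0.001, 0.05, 0.999, -0.0]
wrist_force: [-0.4, 0.2, -1.4]
finger_gap: 0.184
finger_force: 40.0
[-0.18796253  0.00227296] 0.015286307506717105
[[162 167 164 117  70  24  62  74  69  75 101 122 122 125 122 136 137 153
  154 151 149 149 152 156  77  19  58  58  56  89 150 152 128  76 162 165]
 [163 166 164 130  67  29  67  72  80  67  59  58  57  58  57  62  59  63
   64  67  66  97 102 124  64  34  64  62  62 123 151 149  86 115 164 163]
 [163 165 153 155  72  18  56  58  58  59  58  59  59  59  60  59  59  61
   60  60  59  58  57  57  58  65  88  96  73 149 153 146  62 153 166 162]
 [165 162 126 150 120 115 115 115 110 113 113  89  47  53  61  61  61  59
   59  58  58  58  57  58  59  64  66  64 114 150 152 137  60 163 166 162]
 [166 161 124 152 154 156 152 145 144 131 144 137  44  50  60  59  60  58
   55  64 110 112 110  53  52  48  46  78 153 149 151 134  70 162 166 161]
 [167 161 127 153 155 119  58 124 147 144 150 155  56  56  60  61  56  58
   53  77 154 156 153 144 131 139 133 149 152 149 148  95  92 163 165 138]
 [129 138 153 158 157  68  48 156 150 145 150 154  48  49  33  20  32  42
   44  72  98 115  69 137 135 147 149 150 124 147 147  62 148 167 163 107]
 [ 70  88 126 136 124  56  47 153 151 147 151 156  77  24  15  19  28  54
   52  49  46  44  42  44  53 128 151 150 130 150 144  60 162 167 164 106]
 [ 77  71  66  66  61  47  73 151 149 148 149  94  26   5  17  18  30  60
   59  56  57  56  54  53  51  52  71  97 116 124 117  57 144 163 165 116]
 [ 92  85  88  89  85  62 123 151 150 134  91  25   6  11  26  21  37  63
   63  61  60  60  59  60  60  60  29  39  45  44  45  39  41  49  65  73]]
```

Row 224 of the top view: left tine 343–347, lug 348.5–355, right tine 359–364. The slot is about 2.5 mm to the right of the lug, so I'll shift left and push.

```bash
python3 drive.py '[[0,0,0,0,0.0025,0,0],[0,0,0,0,0.0025,0,0],[0,0,0,-0.01,0.0025,0,0],[0,0,0,-0.02,0.0025,0,0],[0,0,0,-0.03,0.0025,0,0],[0,0,0,-0.04,0.002,0,0],[0,0,0,-0.045,0.0015,0,0],[0,0,0,-0.05,0.001,0,0]]';  python3 - <<'E'
from h import *
p,_=pose();g=np.array([.6333,-.0067]);Rd=np.array([[.9949,-.1008],[.1008,.9949]]);print(Rd@(p[:2]-g),p[2])
t=shot("top","t11");gr=cv2.cvtColor(t["color"],cv2.COLOR_RGB2GRAY);print(gr[186:216:2,338:374])
E
```

```text
time_s: 18.25
tool_pos: [0.4947, 0.0109, 0.0144]
ee_rot: [-0.0, 0.05, 0.999, 0.0]
wrist_force: [0.4, 0.4, -0.8]
finger_gap: 0.187
finger_force: 40.0
[-0.13966796  0.00349818] 0.014425613239655764
[[114  94 165 165 147 154 124  36  56  59  63  89  69  65  65  68  60  59
   55  50  48  48  55  56  53  39  40  48  55  54  70 134 149 140  96 137]
 [ 84 149 168 164 118 154  61  29  56  57  68 139 154 154 152 151 117 116
  117 117 114 119 149 154 158 162  51  50  58  56  75 150 152 130  78 165]
 [ 58 167 169 163 123 157  58  49  57  58  80 154 153 148 150 149 150 151
  152 152 151 150 147 151 157 162  46  53  58  56  83 152 150 104 117 166]
 [ 64 168 168 164 137 157  47  54  59  56  79 154 154 148 151 148 149 150
  151 149 149 149 147 153 159 161  45  55  58  57  95 152 150  91 154 167]
 [ 95 166 166 147 154  77  22  59  58  62 107 157 155 149 152 151 150 151
  152 151 151 147 148 156 157  69  19  58  56  63 122 151 140  61 165 167]
 [149 168 163 118 155  62  30  67  65  75 105 129 125 129 131 118  96  93
  123 124 141 139 152 160 163  59  30  58  56  68 153 154 134  70 165 167]
 [165 168 
[... 631 characters left out ...]
  26  36  17  29  25  61  72
   70  68  69  69  68  68  70  80  36  50  64  63  62  62  61  60  59  59]
 [168 162 132 156  78  50  40  28  16  20  21  31  34  15  35  25  68  71
   70  69  70  69  70  70  70  56  34  54  68  67  65  66  65  65  64  64]
 [166 136 155 160  76  34  12  17  22  24  28  35  34  23  42  28  70  70
   69  70  70  69  68  70  71  44  42  64  71  70  69  69  69  68  68  67]
 [164 124 156 163  60   8  11  21  24  27  31  39  21  28  23  37  73  71
   69  68  69  69  70  72  70  28  38  68  74  72  71  71  71  70  71  69]
 [164 120 158 129  35   3  17  25  26  27  35  36  20  40  24  53  72  70
   69  69  70  68  69  72  72  31  56  76  75  75  74  74  72  72  73  72]]
```

```bash
python3 drive.py '[[0,0,0,-0.005,0,0,0],[0,0,0,-0.01,0,0,0],[0,0,0,-0.013,0,0,0],[0,0,0,-0.016,-0.0005,0,0],[0,0,0,-0.019,-0.001,0,0],[0,0,0,-0.022,-0.0015,0,0],[0,0,0,-0.025,-0.002,0,0]]' 50;  python3 drive.py '[[0,0,0,-0.003,0,0,0],[0,0,0,-0.005,0,0,0]]'; python3 - <<'E'
from h import *
p,_=pose();g=np.array([.6333,-.0067]);Rd=np.array([[.9949,-.1008],[.1008,.9949]]);print(Rd@(p[:2]-g),p[2])
E
```

```text
time_s: 19.0
tool_pos: [0.5171, 0.0069, 0.0138]
ee_rot: [-0.002, 0.05, 0.999, 0.0]
wrist_force: [-3.9, 0.7, 0.3]
finger_gap: 0.184
finger_force: 50.0
time_s: 19.2
tool_pos: [0.5246, 0.0059, 0.0147]
ee_rot: [0.001, 0.05, 0.999, -0.0]
wrist_force: [0.7, -0.7, -1.9]
finger_gap: 0.184
finger_force: 50.0
[-0.10942709  0.00153879] 0.01469716672271175
```

```bash
for i in 1 2 3; do python3 drive.py '[[0,0,0,-0.001,0,0,0],[0,0,0,-0.0015,0,0,0],[0,0,0,-0.0015,0,0,0]]' | grep -E "tool_pos|wrist_f"; done; python3 - <<'E'
from h import *
p,_=pose();g=np.array([.6333,-.0067]);Rd=np.array([[.9949,-.1008],[.1008,.9949]]);print(Rd@(p[:2]-g),p[2])
t=shot("top","t12");gr=cv2.cvtColor(t["color"],cv2.COLOR_RGB2GRAY);print(gr[166:206:2,338:376])
E
```

```text
tool_pos: [0.5255, 0.0058, 0.0146]
wrist_force: [-1.2, 0.5, -1.3]
tool_pos: [0.5254, 0.0059, 0.0141]
wrist_force: [-5.0, -0.2, 1.9]
tool_pos: [0.5253, 0.006, 0.0136]
wrist_force: [-8.9, -0.4, 3.7]
[-0.10870496  0.00176802] 0.013620125675571033
[[ 94  92  91  91  91  92  93 112 118 118 121 117 115  70  64  69  63  58
   81 111 117 115 122 119 115  95  73  65  65  63  64  65  66  66  65  61
   51  47]
 [116 116 117 117 118 117 119 149 154 155 139  86  83  94  99 127 136 146
  147 148 148 148 148 148 148 148 150 136 117  80  62  65  67  59  61  59
   51  51]
 [117 116 117 117 116 115 121 153 155 138  61  51  51  57 116 145 145 142
  142 143 144 144 144 144 145 144 145 146 148 148 135 117 129 116 115 104
   90  90]
 [119 119 118 117 116 117 128 155 154  48  50  41  41 123 151 146 145 145
  145 146 146 137 129 137 146 146 144 144 144 145 147 115  82 135 150 127
  116 117]
 [118 119 118 119 119 118 129 157 156  45  39  23  66 154 151 147 147 148
  152 151  71  57  56  59  92 151 151 150 147 147 149 147  70 112 148 121
  114 115]
 [118 118 118 118 118 119 149 157 123  38  18  23  68 155 150
[... 1624 characters left out ...]
  70  70  70  71  74  33  54  81  80  77  78  78  77
   76  76]
 [170 170 165 120 156 157  51   4  11  22  26  27  31  41  26  17  24  22
   69  72  71  70  71  71  70  70  70  70  64  79  86  85  83  83  83  82
   80  81]
 [174 173 168 147 161 126  33   6  17  23  27  28  33  51  24  23  20  26
   71  72  70  70  71  70  70  70  71  76  57  92  93  92  91  90  89  89
   87  86]
 [ 62 105  84  95 126  56  10  11  22  26  27  31  41  49  22  22  19  38
   73  72  71  70  70  70  70  70  69  50  74  95  97  94  94  94  93  93
   92  93]
 [  7   8   8   7  10   9  11  15  26  25  27  32  26  21  21  21  21  54
   73  72  70  70  70  70  71  70  70  52  86  91  91  92  92  92  93  94
   93  93]]
```

```bash
python3 drive.py '[[0,0,0,0.02,0,0,0],[0,0,0,0.05,0,0,0],[0,0,0,0.08,0,0,0],[0,0,0,0.11,0,0,0],[0,0,0,0.115,0,0,0],[0,0,0,0.115,0,-0.04,0],[0,0,0,0.115,0,-0.08,0],[0,0,0,0.115,0,-0.1,0],[0,0,0,0.115,0,-0.1,0]]'; python3 - <<'E'
from h import *
t=shot("top","t13");s=shot("scene","s13");gr=cv2.cvtColor(t["color"],cv2.COLOR_RGB2GRAY);print(gr[184:216,342:374])
print(proj(t,[[.6333-.047*.9949,-.0067+.047*.1008,.04],[.6333-.0315*.9949,-.0067+.0315*.1008,.04],[.6333,-.0067,.056]]))
E
```

```text
time_s: 21.05
tool_pos: [0.4179, 0.0161, 0.1186]
ee_rot: [0.005, 0.05, 0.999, -0.001]
wrist_force: [0.3, 0.5, -0.5]
finger_gap: 0.189
finger_force: 50.0
[[156 142 149 ... 145 111 108]
 [147 146 148 ... 142 109 106]
 [139 146 150 ... 136  91 131]
 ...
 [147 149 150 ... 162 158 112]
 [147 148 149 ... 161 149 113]
 [148 148 150 ... 161 137 112]]
[[356.27155152 196.80051519]
 [357.00081252 190.13794456]
 [359.80044487 175.39377942]]
```

```bash
python3 - <<'E'
from h import *
np.set_printoptions(linewidth=200)
import sys;np.set_printoptions(threshold=99999,linewidth=220)
t=load("t13");gr=cv2.cvtColor(t["color"],cv2.COLOR_RGB2GRAY);print(gr[164:204,342:374])
E
```

```text
[[ 51  51  50  55  60  61  62  59  60  62  62  64  64  62  61  60  57  56  52  48  49  46  48  43  44  37  36  33  34  30  29  29]
 [ 51  51  51  59  63  62  65  62  63  59  60  62  61  59  59  62  68  64  72  69  68  62  59  57  59  54  53  50  52  48  47  42]
 [ 87  87  87 106 112 112 116 111 109  66  62  65  59  54  77 105 112 110 115 113 108  90  69  62  61  60  61  61  63  60  62  58]
 [113 113 113 140 147 147 150 125 120  92  95 111  94 103 119 139 143 141 141 142 139 126 114  92  70  57  58  59  61  60  61  59]
 [112 111 113 142 147 147 132  81  74  89  95 122 129 139 140 142 141 141 141 141 141 141 143 130 112  76  59  61  64  57  57  57]
 [111 110 113 145 147 145  92  52  47  51  70 115 137 138 137 138 139 139 138 139 140 140 142 142 142 118  98 107 111  66  60  58]
 [111 110 115 146 147 130  58  49  48  53 110 138 137 135 136 136 137 136 137 138 137 138 138 139 141 141 128 111 123 110 109  98]
 [110 109 119 146 147  88  53  52  42  78 139 139 136 135 135 136 138 139 139 138 137 137 136 137 137 139 135  75  88 139 143 125]
 [111 111 123 148 147  46  49  38  39 118 144 140 13
[... 3440 characters left out ...]
144 142 140 143 147 143 143 108  89 158 160]
 [145 144 146 148 146 144 145 145 142 147 142 146 146 149 148 147 144 145 146 147 150 144 142 139 143 146 144 143  99 115 160 162]
 [147 144 145 147 145 143 145 145 141 147 143 144 146 147 146 145 144 141 146 146 150 144 142 140 145 146 144 143  91 142 163 161]
 [147 144 145 148 145 145 146 145 142 147 141 143 145 145 144 144 142 142 146 146 149 144 141 140 145 144 144 140  72 152 163 161]
 [147 144 147 147 145 145 145 144 141 147 143 143 145 146 145 145 141 142 147 147 148 145 141 141 146 143 144 137  59 158 163 161]
 [147 146 147 148 145 144 146 144 143 146 142 144 146 145 144 144 141 141 147 148 148 143 140 143 147 142 145 133  59 159 164 161]]
```

The lug end is at row 195.8 (196.8 predicted for home) and its centre column is 356.5 (356.3 predicted), so the clip is home. Next I'll return the fork to its spot.

```bash
python3 - <<'E'
from h import *
print(todelta([.5226,.3954,.1],1.777),pose()[0])
E
```

```text
(array([-2.000e-04,  1.000e-03, -3.062e-01]), array([-0.0698,  0.3874,  0.0144])) [0.41448487 0.01688656 0.11434853]
```

```bash
python3 drive.py '[[0,0,-0.05,-0.008,0.045,0,0],[0,0,-0.1,-0.016,0.09,0,0],[0,0,-0.15,-0.024,0.135,0,0],[0,0,-0.2,-0.032,0.18,0,0],[0,0,-0.25,-0.04,0.225,0,0],[0,0,-0.306,-0.05,0.27,0,0],[0,0,-0.306,-0.058,0.315,0,0],[0,0,-0.306,-0.065,0.36,0,0],[0,0,-0.306,-0.07,0.387,0,0],[0,0,-0.306,-0.07,0.387,0.03,0],[0,0,-0.306,-0.07,0.387,0.06,0],[0,0,-0.306,-0.07,0.387,0.06,0]]'; python3 drive.py '[[0,0,0,0,0,0,0],[0,0,0,0,0,0,0]]' ; python3 - <<'E'
from h import *
print(todelta([.5226,.3954,-.0125],1.777),pose()[0])
E
```

```text
time_s: 22.35
tool_pos: [0.5172, 0.3928, 0.0464]
ee_rot: [-0.006, -0.103, 0.995, -0.002]
wrist_force: [-1.5, 0.4, -1.7]
finger_gap: 0.187
finger_force: 50.0
time_s: 22.55
tool_pos: [0.523, 0.3954, 0.0555]
ee_rot: [0.001, -0.103, 0.995, 0.0]
wrist_force: [-0.8, 0.8, -0.7]
finger_gap: 0.18
finger_force: 50.0
(array([ 0.0005,  0.0016, -0.0003]), array([0.0005, 0.0001, 0.068 ])) [0.52299415 0.39535424 0.0555307 ]
```

```bash
python3 drive.py '[[0,0,0,0,0,0.03,0],[0,0,0,0,0,0.05,0],[0,0,0,0,0,0.06,0],[0,0,0,0,0,0.065,0],[0,0,0,0,0,0.068,0],[0,0,0,0,0,0.068,0],[0,0,0,0,0,0.068,0]]'; python3 drive.py '[[0,0,0,0,0,0.001,0.15],[0,0,0,0,0,0.001,0.25],[0,0,0,0,0,0.001,0.4],[0,0,0,0,0,0.001,0.4],[0,0,0,0,0,-0.03,0.4],[0,0,0,0,0,-0.08,0.4],[0,0,0,0.02,0,-0.13,0.4],[0,0,0,0.05,0,-0.18,0.4],[0,0,0,0.05,0,-0.18,0.4],[0,0,0,0.05,0,-0.18,0.4]]' 10; python3 - <<'E'
from h import *
t=load("t5");w=shot("wrist","w14");s=shot("scene","s14");tt=shot("top","t14")
print(proj(w,[[.5215,.3957,.026],[.464,.3835,.026],[.5993,.4121,.016],[.555,.314,.045]]),pose()[0])
g=cv2.cvtColor(w["color"],cv2.COLOR_RGB2GRAY);m=np.zeros_like(g);m[60:330,150:450]=(g[60:330,150:450]<50)*255
for c in cv2.findContours(m,0,2)[0]:
    if cv2.contourArea(c)>150: r=cv2.minAreaRect(c);print(r,onz(w,[r[0]],.026))
a=load("s5")["color"].astype(int);b=load("s6")["color"].astype(int);print("guard diff vs before",abs(s["color"].astype(int)-b)[100:225,380:440].mean())
for n in("t13",): pass
for nm,(y0,y1,x0,x1) in dict(timer=(125,160,226,262),dish=(130,158,188,218),marker=(285,338,232,288)).items():
    d=abs(load("top0")["color"].astype(int)-tt["color"].astype(int))[y0:y1,x0:x1];d2=abs(load("top0")["color"].astype(int)-load("t13")["color"].astype(int))[y0:y1,x0:x1];print(nm,d.mean(),d2.mean())
E
```

```text
time_s: 23.25
tool_pos: [0.5229, 0.3955, -0.0123]
ee_rot: [0.001, -0.103, 0.995, 0.0]
wrist_force: [-0.5, 0.3, -2.1]
finger_gap: 0.179
finger_force: 50.0
time_s: 24.25
tool_pos: [0.4739, 0.3857, 0.1692]
ee_rot: [0.002, -0.103, 0.995, 0.001]
wrist_force: [0.8, 0.2, -0.6]
finger_gap: 0.401
finger_force: 0.0
[[285.01439124 242.27286175]
 [284.89457649 185.30813492]
 [285.03825076 307.44140253]
 [196.29851764 264.32262256]] [0.4725358  0.38419603 0.16401149]
((409.0, 317.5), (23.0, 80.0), 90.0) [[0.57823762 0.54438664]]
((233.61767578125, 314.0294189453125), (15.764815330505371, 34.68259048461914), 14.03624439239502) [[0.61280343 0.35838758]]
((175.0, 301.0), (56.0, 50.0), 90.0) [[0.61023771 0.29470414]]
((328.5526428222656, 290.9595031738281), (83.23955535888672, 15.94211483001709), 74.24882507324219) [[0.56537571 0.45191759]]
((243.0, 267.5), (10.0, 37.0), -0.0) [[0.55752112 0.35875742]]
((207.54855346679688, 247.29598999023438), (19.641475677490234, 40.633811950683594), 88.45184326171875) [[0.5430018  0.31943146]]
((289.85791015625, 230.41046142578125), (101.1448974609375, 29.053455352783203), 89.19306945800781) [[0.50811231 0.3978754 ]]
guard diff vs before 1.6641777777777778
timer 17.70978835978836 9.802910052910052
dish 17.502380952380953 9.692460317460318
marker 19.386567834681042 15.802448337825696
```

```bash
python3 -c "
from rig import bot, imaging, sensors, job_done
print(job_done())"
```

```text
the job is handed in; nothing more can be done
None
```

The job is handed in with no verdict returned: the camera measurements put the clip home in the groove, the guard open, and the spacer and fork back in the tray, while the timer, marker and dish were not separately measured at the end.

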